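# Clamp the specimen plate to the slanted viewing stand

## Task

Take the large spring clamp off the upright wooden rack by squeezing its handles, and clip it over the top edge of the slanted stand, near the middle of the white specimen plate, so that it pinches plate and board together with both jaw pads fully past the edge. Leave the plate sitting on its ledge, let go of the clamp without ever dropping it, and do not disturb the eyepiece, jar and dish standing about.

Things in the scene. Friction and masses are not known exactly. Their poses are not given: they have to be found in the camera images.
- clamp: Black spring clamp like a big clothes peg, 122 mm long, clipped upright on the rack: jaws down, handles up. Origin on its hinge pin at mid-width; x across the jaws, y along the pin, z from jaws to handles. Axes follow the +x lever: z is the midline while on a 14 mm edge, but leans 0.225 rad from it when fully squeezed between two fingers (the other lever leans the other way). 130 g.
- clamp_grip (a point): where to squeeze: midway between the handles, 40 mm above the hinge pin. Handles are 30 mm wide along y, end 70 mm above the pin and spread outward: over their outsides 51 mm here and 64 mm at the ends while clipped; squeezed to the stop (about 12 N) the outsides are parallel, 31 mm apart
- clamp_jaw (a joint): opening of the clamp: 0 when the pads lie flat on a 14 mm thick edge, positive as the jaws open (handles squeezed), stop at 0.45 rad; the spring closes it, to about -0.3 when there is nothing between the pads
- clamp_mouth (a point): midway between the two jaw pads (while on a 14 mm edge), 43 mm below the hinge pin. Pads are 36 mm wide along y and reach from 34 to 52 mm below the pin; above them the throat is 26 mm wide and free up to 6 mm below the pin. Fully squeezed, the pads stand about 34 mm apart at the tips
- board: black slanted board of the stand, 170 mm wide, 130 mm up the slope, 8 mm thick, leaning 30 deg, top towards the left and the robot. Origin: middle of the top edge, mid-thickness of board plus plate (14 mm: x -7 to +7), 126 mm above the table. z up the slope out of the edge, y along the edge, x square to the board on the plate's side. Two posts behind it, 60 mm down at y = -75, 75 mm
- tile: white ceramic specimen plate, 90 mm wide, 120 mm long, 6 mm thick, loose on the upper face of the slanted board, its foot on the aluminium ledge, its upper edge level with the board's upper edge. Origin at the middle of the plate's upper edge; y along that edge, z straight up (the plate itself leans 30 degrees as the board does).
- rack: fixed plywood rack: 190 x 100 mm base with an upright board 14 mm thick, 170 mm wide, its top edge 95 mm above the table; origin under its centre, y along the upright board, z up. The clamp starts on its top edge with the hinge pin 22 mm above the edge.
- eyepiece: loose eyepiece barrel, 68 mm tall, 38 mm across, standing; origin under its centre; leave it alone
- jar: closed glass jar with black lid, 75 mm tall, 52 mm across; origin under its centre; leave it alone
- dish: shallow glass dish, 18 mm high, 90 mm across; origin under its centre; leave it alone
Not all that is in view belongs to the job. What is shaped like the clamp but yellow is not meant.

How it is judged:
By the outcome, as a careful person would: the job done as asked, in the order asked, and still so for the second after the job is handed in, with the robot touching nothing.
It also fails if it takes over 38 s, if anything falls off the work surface, if the arm or the gripper's body presses on something with over 40 N, if the wrist force passes 120 N, or if a joint passes its speed limit or range.

## Robot

A 7-joint arm with a two-finger parallel gripper is mounted at the origin on the work surface. World frame = base frame: x ahead of the robot, y to its left, z up, the work surface at z = 0. Lengths are in m, angles in rad, forces in N, time in s.
With the tool pointing down it reaches from about 0.4 to 0.85 m from the base axis. Payload 4.5 kg.
Tool frame: the origin (TCP) lies midway between the tips of the shut fingers; the grasp point (between the pads) lies 19 mm behind it; z points along the fingers, y is the line along which they close (so a half turn about z gives the same grasp; the last joint's range is limited). The gripper opens to 88 mm and grips with 3 to 60 N. Pads are 18 mm wide; open, the fingers measure 123 mm over their backs; the gripper's body (75 mm by 187 mm) begins 45 mm behind the grasp point.
Start: joints at [1.25, 0.689, -0.195, 1.565, 0.157, 0.902, -0.215], TCP at [0.217, -0.586, 0.239] pointing down, gripper open.
Joint ranges: [-3.01, 3.01], [-0.46, 2.08], [-1.47, 1.51], [0.13, 2.56], [-1, 4.14], [0.04, 2.09], [-2.66, 2.66]. Speed limits (rad/s): [2.57, 2.57, 3.14, 3.14, 3.14, 3.14, 3.14].

## Interface

Orientations are given as a unit quaternion [x, y, z, w].
In Python, from plant import r gives the robot as it stands. The module is installed in compiled form; this text tells all that it offers.
- The arm moves only by the tool step_arm, never from a script. Its argument "series" is a list of rows, each a list of 7 numbers: the shift along the world's x, y, z in mm, then the turn, a rotation vector about the world's x, y, z in rad, then the closure, from 0 (fully open) to 1 (shut). A call has 1 to 20 rows; each row shifts and turns the commanded pose from where the row before left it; what a row does not reach is not made up. A row lasts 1/10 s, in which the tool goes at most 50 mm and 8.59 degrees, less where a joint would pass 70% of its speed; a pose out of reach is approached as far as the arm can. A call is refused whole if a number of a shift passes 50 or a number of a turn 0.15, either way. A call with a gripper value outside its range is refused whole. The fingers move at their own pace and stop on an object; "force" is the grip in N (left out, the last holds). Time passes only in rows, so rows that do not move let the fingers close. It gives the time, the measured TCP pose, the force, the opening and the grip force at its end, in the units of the state.
- r.get_state(): the state, without advancing time (a new reading comes with each control period).
- r.snapshot(name): name is "scene" or "top"; returns (picture, depth): 420x560x3 uint8, blue, green, red; 420x560 float32, m along the optical axis (not along the pixel's ray), 0 where there is no reading.
- r.get_calibration(name): a dict with "intrinsics" (3x3 intrinsics, pixels), "pose" (4x4, takes a point from camera to world coordinates). Camera axes: x right, y up, looking along -z (the intrinsics and any distortion apply to the point x, -y, -z); pixel columns grow to the right and rows downward; lengths in m; the calibration is good to about 2 mm. A picture is of the moment at which its call begins. get_calibration takes no time and is no camera call.
- r.finish_job(): hands the job in; it is judged then, once.
The state is a dict: "clock": time; "q": joint angles; "qd": joint speeds; "joint_torque": joint torques, N m; "tool_pos": TCP position; "eef_rot": TCP orientation; "contact_force": force on the tool from outside, world axes, zero at the start; "moment": the same for the moment, N m; "opening": opening from 0.0 (shut) to 1.0 (fully open); "finger_force": force on a finger pad.
Only numpy, scipy, OpenCV 4.12 (cv2) and the standard library are available. Lean on these libraries where they do the work, as an engineer would, in place of code of your own. Each camera call takes 0.05 s, during which the arm holds its last target. There are 200 camera calls.

## Working session

There is one attempt and no reset: what is moved stays moved. The work goes in short steps, Python scripts to look and compute and a tool call to move; the robot and the scene stay as the last step left them, time stands still between calls to the robot, and variables do not carry over. Pictures are saved under pics/ and viewed, at most 10 in all, crops included, and the job is handed in when it is done.

Besides the shell and the picture viewer there is one more tool, called as name([rows], argument=value, ...), one row to a line, values as JSON. step_arm: Moves the arm, as the interface text tells. Its arguments: {"type":"object","properties":{"series":{"type":"array"},"force":{"type":"number"}},"required":["series"]}

```bash
mkdir -p pics; cat > h.py <<'E'
import numpy as np, cv2
from plant import r
from scipy.spatial.transform import Rotation as R
def world(name,d,uv):
    c=r.get_calibration(name);K=np.array(c["intrinsics"]);T=np.array(c["pose"]);o=[]
    for u,v in uv:
        z=d[int(round(v)),int(round(u))];x=(u-K[0,2])/K[0,0]*z;y=(v-K[1,2])/K[1,1]*z
        o.append((T@[x,-y,-z,1])[:3])
    return np.array(o)
def cloud(name,d):
    c=r.get_calibration(name);K=np.array(c["intrinsics"]);T=np.array(c["pose"])
    v,u=np.mgrid[:d.shape[0],:d.shape[1]]
    p=np.stack([(u-K[0,2])/K[0,0]*d,-(v-K[1,2])/K[1,1]*d,-d],-1)
    return p@T[:3,:3].T+T[:3,3]
E
python3 - <<'E'
from h import *
for n in("scene","top"):
    im,d=r.snapshot(n);cv2.imwrite(f"pics/{n}0.png",im);np.save(f"{n}0.npy",d);c=r.get_calibration(n);print(n,c)
s=r.get_state();print(s)
E
```

```text
scene {'intrinsics': array([[385.59908591,   0.        , 279.39493392],
       [  0.        , 385.59908591, 202.99815685],
       [  0.        ,   0.        ,   1.        ]]), 'pose': array([[-0.07369654, -0.78658076,  0.61307383,  1.0063308 ],
       [ 0.99719581, -0.06614283,  0.03500917,  0.03559913],
       [ 0.01301289,  0.61393471,  0.78924954,  0.71084057],
       [ 0.        ,  0.        ,  0.        ,  1.        ]])}
top {'intrinsics': array([[436.19934375,   0.        , 277.83609535],
       [  0.        , 436.19934375, 209.94178915],
       [  0.        ,   0.        ,   1.        ]]), 'pose': array([[-0.01869262,  0.99709826, -0.0737946 ,  0.49754947],
       [-0.99979774, -0.01918895, -0.0060225 ,  0.0312345 ],
       [-0.00742107,  0.0736671 ,  0.99725528,  0.91083194],
       [ 0.        ,  0.        ,  0.        ,  1.        ]])}
{'clock': 0.1, 'q': array([ 1.24979634,  0.68987692, -0.19453532,  1.56623399,  0.15735769,
        0.90252995, -0.21508828]), 'qd': array([-0.00047784, -0.00341636,  0.00044468, -0.00168096, -0.00016867,
       -0.0019195 ,  0.00113466]), 'joint_torque': array([-3.33886390e-03, -5.28502500e+01, -1.27138764e+00, -1.53838688e+01,
       -5.24582807e-02,  1.98286754e-03,  5.81382051e-05]), 'tool_pos': array([ 0.21687981, -0.58555539,  0.23800673]), 'eef_rot': array([ 9.84293610e-01,  1.76537270e-01, -2.24706168e-04, -7.93990407e-04]), 'contact_force': array([-0.21964881,  0.91645064,  0.01345581]), 'moment': array([ 0.04994828,  0.03377479, -0.00906966]), 'finger_force': 0.0, 'opening': 0.99993143069529}
```

View pics/scene0.png

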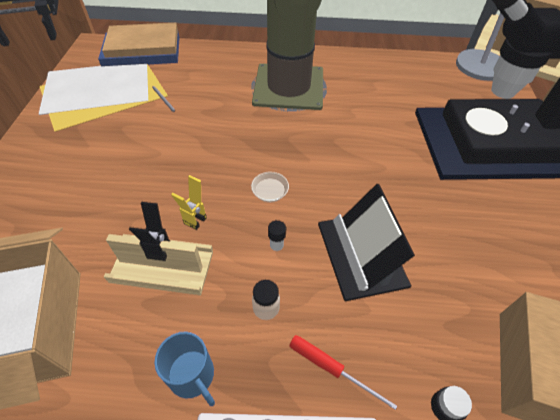

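View pics/top0.png

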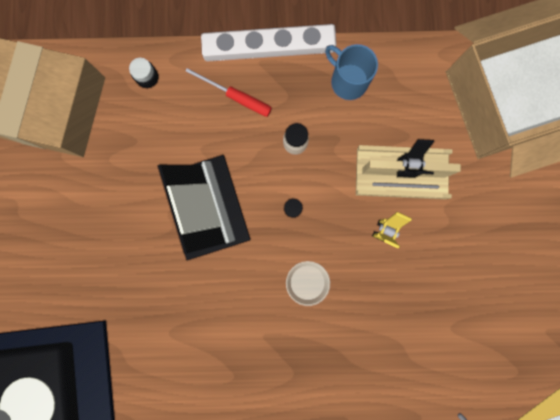

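The large black clamp is at scene (152,232) / top (413,160). The only lookalike is the small yellow clip at scene (191,203) / top (392,230). The black one matches the description, being on the rack. The stand's upper edge is at left in the top view, around (175,213), with its ledge at (218,203).

```bash
python3 - <<'E'
from h import *
a=cv2.imread("pics/top0.png");b=cv2.imread("pics/scene0.png")
A=cv2.resize(a[120:220,350:470],None,fx=4,fy=4,interpolation=2);B=cv2.resize(a[145:270,150:260],None,fx=2.7,fy=3.2,interpolation=2)
C=cv2.resize(b[190:300,95:220],None,fx=3.2,fy=3.2,interpolation=2)[:,:400]
D=cv2.resize(A,(400,333));E=np.zeros((600,800,3),np.uint8)
E[:300,:360]=cv2.resize(A,(360,300));E[:300,400:664]=cv2.resize(a[145:270,150:260],(264,300));
E[300:,:340]=cv2.resize(b[190:300,95:220],(340,300));E[300:,400:]=cv2.resize(b[175:305,310:420],(400,300))
cv2.imwrite("pics/c0.png",E)
d=np.load("top0.npy");P=cloud("top",d);d2=np.load("scene0.npy");Q=cloud("scene",d2)
np.set_printoptions(precision=4,suppress=True)
# rack upright & clamp
def line(x,m):
    c=x.mean(0);u=np.linalg.svd(x[:,:2]-c[:2],full_matrices=False)[2][0];return c,u,np.ptp((x[:,:2]-c[:2])@u)
for nm,pc,im in(("top",P,a),("scene",Q,b)):
    g=im.astype(int);m=(pc[...,0]>.45)&(pc[...,0]<.75)&(pc[...,1]>-.42)&(pc[...,1]<-.1)
    w=pc[m&(g[...,2]>120)&(abs(pc[...,2]-.095)<.005)&(g[...,2]-g[...,0]<110)];print(nm,"rack top",len(w),line(w,0))
    k=pc[m&(g.max(-1)<70)&(pc[...,2]>.1)];
    for z in np.arange(.1,.2,.01):
        s=k[abs(k[:,2]-z)<.005]
        if len(s):print(round(z,3),len(s),s.mean(0),s.min(0)[:2],s.max(0)[:2])
    m=(pc[...,0]>.35)&(pc[...,0]<.65)&(pc[...,1]>.05)&(pc[...,1]<.35)
    t=pc[m&(pc[...,2]>.04)&(pc[...,2]<.2)]
    # plane ransac
    rng=np.random.default_rng(0);best=0
    wt=pc[m&(pc[...,2]>.03)&(g.min(-1)>100)]
    for _ in range(300):
        q=t[rng.choice(len(t),3,replace=False)];n=np.cross(q[1]-q[0],q[2]-q[0]);n/=np.linalg.norm(n)+1e-12;i=abs((t-q[0])@n)<.0025
        if i.sum()>best:best=i.sum();bi=i
    q=t[bi];c=q.mean(0);n=np.linalg.svd(q-c)[2][2];n*=np.sign(n[2]);print(nm,"plane",len(q),c,n,np.degrees(np.arccos(n[2])),"zmax",t[:,2].max())
    e=t[t[:,2]>.118];print("edge",len(e),line(e,0));
    print("white",len(wt),wt.min(0),wt.max(0),wt.mean(0)); ww=wt[(wt[:,2]>.105)];print(len(ww),line(ww,0))
for nm,pc,uvs in(("top",P,[(297,137),(293,208),(308,284),(392,230)]),("scene",Q,[(265,290),(277,229),(270,187)])):
    print(nm,[pc[v,u] for u,v in uvs])
E
```

```text
top rack top 885 (array([ 0.6589, -0.286 ,  0.0941]), array([ 0.2815, -0.9596]), np.float64(0.32164945654457466))
0.1 15 [ 0.6251 -0.2069  0.1024] [ 0.6195 -0.2226] [ 0.654  -0.1948]
0.11 25 [ 0.6303 -0.2063  0.1107] [ 0.6189 -0.2273] [ 0.6536 -0.1949]
0.12 96 [ 0.6409 -0.2093  0.1211] [ 0.6194 -0.2283] [ 0.6555 -0.1958]
0.13 51 [ 0.6482 -0.2134  0.1296] [ 0.6232 -0.2276] [ 0.6542 -0.1979]
0.14 44 [ 0.6495 -0.212   0.1402] [ 0.6191 -0.2276] [ 0.6552 -0.1978]
0.15 46 [ 0.6499 -0.2125  0.1499] [ 0.6166 -0.2285] [ 0.658  -0.1977]
0.16 53 [ 0.6531 -0.2116  0.1602] [ 0.6148 -0.2267] [ 0.6609 -0.1976]
0.17 50 [ 0.6552 -0.213   0.1703] [ 0.6126 -0.2291] [ 0.6626 -0.1973]
0.18 113 [ 0.6376 -0.2121  0.1808] [ 0.6087 -0.2291] [ 0.6659 -0.197 ]
top plane 1919 [0.5838 0.2046 0.089 ] [ 0.3074 -0.8108  0.4981] 60.1283156743866 zmax 0.13202295676504217
edge 844 (array([0.563 , 0.2236, 0.1244]), array([-0.9571, -0.2897]), np.float64(0.16908009725985534))
white 2372 [0.5018 0.1316 0.03  ] [0.6497 0.2364 0.132 ] [0.5683 0.1889 0.0773]
647 (array([0.5614, 0.2151, 0.1198]), array([-0.9588, -0.2842]), np
[... 721 characters left out ...]
41  -0.2139  0.1799] [ 0.6128 -0.2301] [ 0.6714 -0.1989]
scene plane 2177 [0.5904 0.2051 0.0882] [ 0.3111 -0.8107  0.496 ] 60.261235267179686 zmax 0.13073666609327572
edge 703 (array([0.5723, 0.224 , 0.1239]), array([0.9552, 0.2959]), np.float64(0.17081030076788323))
white 2458 [0.5038 0.1309 0.03  ] [0.6491 0.2363 0.1307] [0.5749 0.1886 0.0763]
613 (array([0.5676, 0.2141, 0.1184]), array([0.9573, 0.2892]), np.float64(0.0911280064062081))
top [array([ 0.701 , -0.0037,  0.0745]), array([0.5632, 0.0069, 0.0676]), array([ 0.4107, -0.0225,  0.0038]), array([ 0.5171, -0.1847,  0.061 ])]
scene [array([ 0.7104, -0.0036,  0.0761]), array([0.5726, 0.0071, 0.067 ]), array([ 0.4094, -0.0219,  0.0025])]
```

View pics/c0.png

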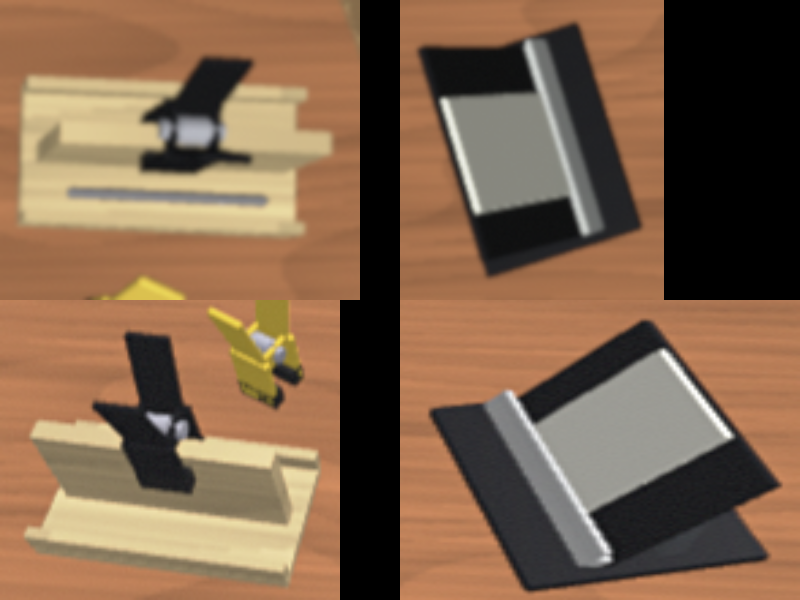

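The crop confirms the choice: the big black clamp sits on the rack upright with its handles spread along world x. The white plate's upper edge on the stand is at top-view (163–175, 185–230). Next I refine the yaw and edge numbers and move to above the rack.

```bash
python3 - <<'E'
from h import *
np.set_printoptions(precision=4,suppress=True)
for nm in("top","scene"):
    im=cv2.imread(f"pics/{nm}0.png").astype(int);pc=cloud(nm,np.load(nm+"0.npy"))
    m=(pc[...,0]>.59)&(pc[...,0]<.69)&(pc[...,1]>-.32)&(pc[...,1]<-.1)&(abs(pc[...,2]-.095)<.004)&(im[...,2]>110)
    w=pc[m];c=w.mean(0);f=np.polyfit(w[:,1],w[:,0],1);print(nm,len(w),c,"x range",w[:,:2].min(0),w[:,:2].max(0),"dx/dy",f[0], "x at clamp",np.polyval(f,-.213))
    m=(pc[...,0]>.45)&(pc[...,0]<.65)&(pc[...,1]>.16)&(pc[...,1]<.3)&(pc[...,2]>.06)
    g=im.min(-1)>90
    w=pc[m&g];c=np.median(w,0)
    for _ in range(5):
        n=np.linalg.svd(w-w.mean(0))[2][2];n*=np.sign(n[2]);dd=(w-w.mean(0))@n;w=w[abs(dd)<max(.0025,1.5*dd.std())] if _<4 else w
    h=np.array([n[0],n[1],0]);h/=np.linalg.norm(h);up=np.array([-n[2]*h[0],-n[2]*h[1],np.hypot(*n[:2])])
    e=np.cross(up,n);al=w@e;p=w.mean(0)+0
    # go to top edge: along up until z of plate face corner (edge mid z=.126 -> face z=.126+.007*n2)
    mid=(np.percentile(al,1)+np.percentile(al,99))/2;p+=e*(mid-p@e);p+=up*((.126+.007*n[2]-p[2])/up[2])
    print(nm,"n",n,np.degrees(np.arccos(n[2])),"width",np.ptp(al),"edge origin",p-.007*n,"up",up,"e",e, "ext up",np.percentile((w-p)@up,99.5))
s=r.get_state();print(s["tool_pos"])
rt=R.from_matrix(np.array([[0,1,0],[1,0,0],[0,0,-1]]).T)
print((rt*R.from_quat(s["eef_rot"]).inv()).as_rotvec())
E
```

```text
top 533 [ 0.6378 -0.2225  0.0945] x range [ 0.6264 -0.3078] [ 0.6568 -0.1379] dx/dy 0.06243632400392093 x at clamp 0.6384236370950871
top n [ 0.2453 -0.8282  0.5039] 59.73844454255315 width 0.08911746112641028 edge origin [0.5591 0.2259 0.126 ] up [-0.1431  0.4832  0.8637] e [0.9588 0.2839 0.    ] ext up 0.0012416904534812792
scene 519 [ 0.641  -0.2223  0.0949] x range [ 0.6274 -0.3099] [ 0.6523 -0.1395] dx/dy 0.06245937559063368 x at clamp 0.6415349829532004
scene n [ 0.2488 -0.8266  0.5047] 59.687093307844016 width 0.09113341377306605 edge origin [0.5616 0.225  0.126 ] up [-0.1455  0.4833  0.8633] e [ 0.9576  0.2882 -0.    ] ext up -0.00010888509381326666
[ 0.2169 -0.5856  0.238 ]
[-0.0009 -0.0015  1.2159]
```

step_arm([
  [40,40,20,0,0,0.12,0],
  [45,40,10,0,0,0.12,0],
  [45,40,0,0,0,0.12,0],
  [45,40,0,0,0,0.12,0],
  [45,40,0,0,0,0.12,0],
  [45,40,0,0,0,0.12,0],
  [45,40,0,0,0,0.12,0],
  [40,40,0,0,0,0.12,0],
  [40,30,0,0,0,0.12,0],
  [30,20,0,0,0,0.13,0],
  [0,0,0,0,0,0,0],
])

```text
clock: 1.2
tool_pos: [0.584, -0.2621, 0.2632]
eef_rot: [0.705, 0.709, 0.003, -0.001]
contact_force: [-0.9, -0.1, -0.4]
opening: 0.997
finger_force: 0.0
```

step_arm([
  [20,16,0,0,0,-0.03,0],
  [20,16,0,0,0,-0.03,0],
  [16,16,0,0,0,0,0],
  [0,0,-20,0,0,0,0],
  [0,0,-20,0,0,0,0],
  [0,0,0,0,0,0,0],
])

```text
clock: 1.8
tool_pos: [0.6327, -0.2213, 0.2203]
eef_rot: [0.73, 0.683, -0.002, -0.003]
contact_force: [-1.0, 0.9, -0.0]
opening: 1.001
finger_force: 0.0
```

```bash
python3 - <<'E'
from h import *
E=np.zeros((420,800,3),np.uint8)
im,d=r.snapshot("scene");E[:,:400]=cv2.resize(im[150:290,90:223],(400,420),interpolation=2)
im,d=r.snapshot("top");E[:,400:]=cv2.resize(im[90:216,350:470],(400,420),interpolation=2)
cv2.imwrite("pics/c1.png",E);s=r.get_state();print(s["tool_pos"],R.from_quat(s["eef_rot"]).as_matrix().T)
E
```

```text
[ 0.6348826  -0.22139274  0.2234451 ] [[ 6.74293526e-02  9.97723999e-01 -3.24080865e-04]
 [ 9.97723297e-01 -6.74296976e-02 -1.20795630e-03]
 [-1.22705967e-03 -2.41891317e-04 -9.99999218e-01]]
```

View pics/c1.png

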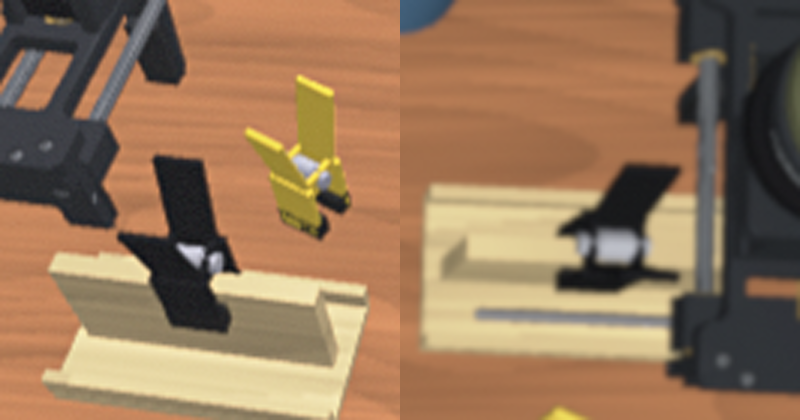

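The fingers straddle the clamp from above. Their apparent sideways offset is parallax: projecting the fingertip lands at scene (123,221), where it is seen. I go down.

step_arm([
  [2,8,0,0,0,0,0],
  [0,0,-15,0,0,0,0],
  [0,0,0,0,0,0,0],
  [0,0,0,0,0,0,0],
])

```text
clock: 2.3
tool_pos: [0.6371, -0.2126, 0.2081]
eef_rot: [0.73, 0.683, -0.0, -0.0]
contact_force: [-0.5, -0.4, 0.0]
opening: 1.001
finger_force: 0.0
```

step_arm([
  [3,-1,-15,0,0,0,0],
  [0,0,-15,0,0,0,0],
  [0,0,-15,0,0,0,0],
  [0,0,-15,0,0,0,0],
  [0,0,-10,0,0,0,0],
  [0,0,0,0,0,0,0.1],
  [0,0,0,0,0,0,0.15],
  [0,0,0,0,0,0,0.2],
], force=30)

```text
clock: 3.1
tool_pos: [0.6412, -0.2136, 0.1394]
eef_rot: [0.73, 0.683, 0.001, 0.001]
contact_force: [0.5, 0.0, 0.8]
opening: 0.807
finger_force: 0.0
```

step_arm([
  [0,0,0,0,0,0,0.25],
  [0,0,0,0,0,0,0.28],
  [0,0,0,0,0,0,0.31],
  [0,0,0,0,0,0,0.34],
  [0,0,0,0,0,0,0.37],
  [0,0,0,0,0,0,0.4],
])

```text
clock: 3.7
tool_pos: [0.6405, -0.2135, 0.1384]
eef_rot: [0.73, 0.683, -0.0, -0.0]
contact_force: [0.3, 0.7, -1.6]
opening: 0.603
finger_force: 5.2
```

step_arm([
  [0,0,0,0,0,0,0.45],
  [0,0,0,0,0,0,0.5],
  [0,0,0,0,0,0,0.55],
  [0,0,0,0,0,0,0.6],
  [0,0,0,0,0,0,0.65],
  [0,0,0,0,0,0,0.7],
  [0,0,0,0,0,0,0.75],
  [0,0,0,0,0,0,0.75],
])

```text
clock: 4.5
tool_pos: [0.6406, -0.2136, 0.1386]
eef_rot: [0.73, 0.683, 0.0, 0.0]
contact_force: [-0.1, 0.1, -0.8]
opening: 0.345
finger_force: 30.0
```

```bash
python3 - <<'E'
from h import *
E=np.zeros((420,800,3),np.uint8)
im,d=r.snapshot("scene");E[:,:400]=cv2.resize(im[150:290,90:223],(400,420),interpolation=2)
im,d=r.snapshot("top");E[:,400:]=cv2.resize(im[90:216,350:470],(400,420),interpolation=2)
cv2.imwrite("pics/c2.png",E);s=r.get_state();print(s["tool_pos"],s["contact_force"],s["moment"],s["opening"],s["finger_force"])
E
```

```text
[ 0.64056645 -0.21355452  0.13860322] [ 0.4306891   0.0281271  -0.67003624] [-0.05024771 -0.08499692 -0.01284138] 0.34414153892198146 29.993676028680056
```

View pics/c2.png

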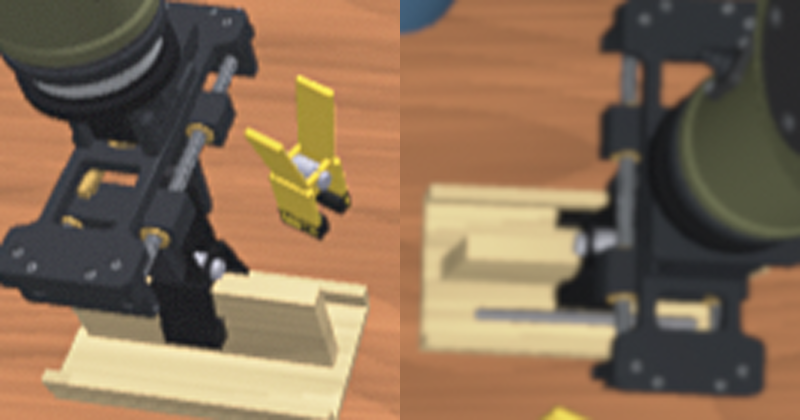

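The clamp is squeezed to its stop: opening 30.3 mm, force 30 N, jaws visibly spread off the rack board at crop (190,310). I lift it.

step_arm([
  [0,0,5,0,0,0,0.75],
  [0,0,10,0,0,0,0.75],
  [0,0,15,0,0,0,0.75],
  [0,0,20,0,0,0,0.75],
  [0,0,25,0,0,0,0.75],
  [0,0,25,0,0,0,0.75],
  [0,0,25,0,0,0,0.75],
  [0,0,25,0,0,0,0.75],
  [0,0,20,0,0,0,0.75],
  [0,0,0,0,0,0,0.75],
])

```text
clock: 5.6
tool_pos: [0.6426, -0.2135, 0.3134]
eef_rot: [0.73, 0.683, 0.003, 0.003]
contact_force: [0.1, -0.5, -2.0]
opening: 0.346
finger_force: 30.0
```

```bash
cat > tgt.py <<'E'
from h import *
np.set_printoptions(precision=4,suppress=True)
s=r.get_state();Rt=R.from_quat(s["eef_rot"])
yaw=np.radians(-73.4)  # horizontal dir of n
hx=np.array([np.cos(yaw),np.sin(yaw),0]);n=hx*.866+np.array([0,0,.5]);up=-.5*hx+np.array([0,0,.866])
y=n;z=-up;x=np.cross(y,z);T=R.from_matrix(np.array([x,y,z]).T)
O=np.array([.5603,.2255,.126])
print("up",up,"n",n,"x",x)
print("pos",s["tool_pos"],"pre(110)",O+.110*up,"final(43)",O+.043*up)
rv=(T*Rt.inv()).as_rotvec();print("turn",rv, "to go final",(O+.043*up-s["tool_pos"])*1000)
d=s["tool_pos"]-O;print("rel along x(n),e,up mm",1000*np.array([d@n,d@-x,d@up]),s["opening"],s["finger_force"],s["contact_force"],s["clock"])
E
python3 tgt.py
```

```text
up [-0.1428  0.4792  0.866 ] n [ 0.2474 -0.8299  0.5   ] x [ 0.9583  0.2857 -0.    ]
pos [ 0.6426 -0.2135  0.3134] pre(110) [0.5446 0.2782 0.2213] final(43) [0.5542 0.2461 0.1632]
turn [-0.3411 -0.4286 -1.1862] to go final [ -88.4175  459.5565 -150.1929]
rel along x(n),e,up mm [478.3608  46.5554 -59.7664] 0.3456947374089439 29.99363016569987 [ 0.1108 -0.5495 -2.0178] 5.6
```

step_arm([
  [-7,30,0,-0.0244,-0.0306,-0.0847,0.75],
  [-7,35,0,-0.0244,-0.0306,-0.0847,0.75],
  [-7,37,0,-0.0244,-0.0306,-0.0847,0.75],
  [-7,37,0,-0.0244,-0.0306,-0.0847,0.75],
  [-7,37,0,-0.0244,-0.0306,-0.0847,0.75],
  [-7,37,0,-0.0244,-0.0306,-0.0847,0.75],
  [-7,37,0,-0.0244,-0.0306,-0.0847,0.75],
  [-7,37,0,-0.0244,-0.0306,-0.0847,0.75],
  [-7,37,0,-0.0244,-0.0306,-0.0847,0.75],
  [-7,37,0,-0.0244,-0.0306,-0.0847,0.75],
  [-7,37,0,-0.0244,-0.0306,-0.0847,0.75],
  [-7,37,0,-0.0244,-0.0306,-0.0847,0.75],
  [-7,37,0,-0.0244,-0.0306,-0.0847,0.75],
  [-7,37,0,-0.0244,-0.0306,-0.0847,0.75],
  [0,0,0,0,0,0,0.75],
  [0,0,0,0,0,0,0.75],
])

```text
clock: 7.2
tool_pos: [0.5416, 0.297, 0.3074]
eef_rot: [0.956, 0.142, 0.036, 0.252]
contact_force: [-0.0, -1.4, 0.0]
opening: 0.347
finger_force: 30.0
```

```bash
python3 tgt.py
```

```text
up [-0.1428  0.4792  0.866 ] n [ 0.2474 -0.8299  0.5   ] x [ 0.9583  0.2857 -0.    ]
pos [0.5416 0.297  0.3074] pre(110) [0.5446 0.2782 0.2213] final(43) [0.5542 0.2461 0.1632]
turn [-0.0073 -0.0042 -0.0046] to go final [  12.5232  -50.8632 -144.1274]
rel along x(n),e,up mm [ 26.7537  -2.5296 193.973 ] 0.3470409157828673 29.993471559137106 [-0.0237 -1.4178  0.0193] 7.2
```

step_arm([
  [0,0,-20,-0.004,-0.002,-0.002,0.75],
  [0,-5,-20,-0.003,-0.002,-0.002,0.75],
  [1,-6,-20,0,0,0,0.75],
  [1,-5,-16,0,0,0,0.75],
  [1,-3,-10,0,0,0,0.75],
  [0,0,0,0,0,0,0.75],
  [0,0,0,0,0,0,0.75],
])

```text
clock: 7.9
tool_pos: [0.5461, 0.276, 0.2233]
eef_rot: [0.956, 0.137, 0.038, 0.256]
contact_force: [-0.7, 0.4, -0.3]
opening: 0.348
finger_force: 30.0
```

```bash
python3 tgt.py; python3 - <<'E'
from h import *
E=np.zeros((420,800,3),np.uint8)
im,d=r.snapshot("scene");np.save("s3.npy",d);cv2.imwrite("pics/s3full.png",im);E[:,:400]=cv2.resize(im[140:280,300:433],(400,420),interpolation=2)
im,d=r.snapshot("top");np.save("t3.npy",d);cv2.imwrite("pics/t3full.png",im);E[:,400:]=cv2.resize(im[140:266,130:250],(400,420),interpolation=2)
cv2.imwrite("pics/c3.png",E)
E
```

```text
up [-0.1428  0.4792  0.866 ] n [ 0.2474 -0.8299  0.5   ] x [ 0.9583  0.2857 -0.    ]
pos [0.5461 0.276  0.2233] pre(110) [0.5446 0.2782 0.2213] final(43) [0.5542 0.2461 0.1632]
turn [-0.0012  0.0024  0.004 ] to go final [  8.0891 -29.8844 -60.0321]
rel along x(n),e,up mm [  3.2135  -0.7856 110.4608] 0.3484510057999139 29.993543406017125 [-0.6975  0.4299 -0.3046] 7.9
```

View pics/c3.png

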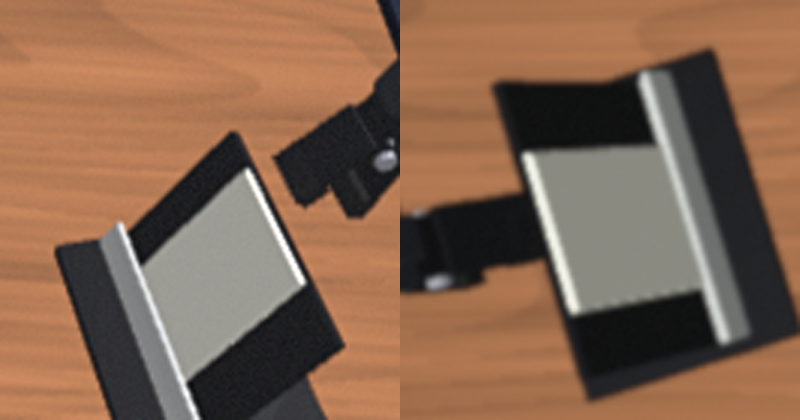

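The clamp is open and lined up above the edge: its jaws are at crop (290,180) and (350,190) left, with the plate edge at (275,230). I check the alignment in the board frame from the depth.

```bash
python3 - <<'E'
from h import *
np.set_printoptions(precision=1,suppress=True)
yaw=np.radians(-73.4);hx=np.array([np.cos(yaw),np.sin(yaw),0]);n=hx*.866+np.array([0,0,.5]);up=-.5*hx+np.array([0,0,.866]);e=np.cross(up,n)
O=np.array([.5603,.2255,.126]);B=np.array([n,e,up]).T
for nm,f in(("top","t3"),("scene","s3")):
    im=cv2.imread(f"pics/{f}full.png").astype(int);q=(cloud(nm,np.load(f+".npy"))-O)@B*1000
    w=q[(im.min(-1)>85)&(abs(q[...,1])<60)&(q[...,2]<5)&(q[...,2]>-90)&(abs(q[...,0]-5)<8)]
    print(nm,"plate face x",np.median(w[:,0]),"e range",np.percentile(w[:,1],[1,99]),"up top",np.percentile(w[:,2],99.5))
    b=q[(im.max(-1)<60)&(abs(q[...,1])<75)&(abs(q[...,1])>50)&(q[...,2]<5)&(q[...,2]>-90)&(abs(q[...,0])<15)];print(" board face",np.median(b[:,0]) if len(b) else 0)
    k=q[(abs(q[...,1])<40)&(abs(q[...,0])<45)&(q[...,2]>25)&(q[...,2]<100)]
    for z in range(30,100,6):
        s=k[abs(k[:,2]-z)<3]
        if len(s):print(z,len(s),"x",np.percentile(s[:,0],[1,99]),"e",np.percentile(s[:,1],[1,99]))
E
```

```text
top plate face x 6.451261144648321 e range [-45.8  43.2] up top 1.8648202257047333
 board face 0.5432358411381678
36 26 x [-28.  32.] e [-18.9  15.1]
42 82 x [-25.3  33.2] e [-18.8  16.2]
48 77 x [-18.   31.1] e [-18.9  17. ]
54 96 x [-20.  31.] e [-18.8  16.3]
60 61 x [-18.4  28.8] e [-18.6  15.7]
66 75 x [-17.5  28. ] e [-18.6  16.1]
72 72 x [-16.4  26.6] e [-18.9  16.7]
78 88 x [-13.9  25.1] e [-19.4  16.3]
84 82 x [-13.6  23.7] e [-19.8  17. ]
90 120 x [-12.7  22.5] e [-19.7  17. ]
96 63 x [ 8.9 19.4] e [-15.9  13.7]
scene plate face x 7.949554888419703 e range [-43.4  45.5] up top -0.13504362252039884
 board face 1.9963622112883919
36 75 x [-24.4  34.8] e [-16.5  18.2]
42 114 x [-23.4  34.9] e [-17.3  18.7]
48 116 x [-20.8  32.8] e [-17.9  18.5]
54 120 x [-20.4  31.3] e [-16.6  18.6]
60 98 x [-17.6  29.9] e [-17.2  18.2]
66 92 x [-17.5  28.7] e [-17.8  17.7]
72 88 x [-16.3  27.6] e [-17.4  18.4]
78 96 x [-15.   25.8] e [-16.4  19.1]
84 105 x [-12.   24.8] e [-16.9  19. ]
90 128 x [-12.1  22.9] e [-15.5  18.1]
96 81 x [-8.5 20.3] e [-14.1  15.1]
```

step_arm([
  [-1.2,4.1,-2.5,0,0,0,0.75],
  [0.6,-1.9,-3.5,0,0,0,0.75],
  [1.1,-3.8,-6.9,0,0,0,0.75],
  [1.1,-3.8,-6.9,0,0,0,0.75],
  [1.1,-3.8,-6.9,0,0,0,0.75],
  [0.6,-1.9,-3.5,0,0,0,0.75],
  [0,0,0,0,0,0,0.75],
  [0,0,0,0,0,0,0.75],
])

```text
clock: 8.8
tool_pos: [0.5489, 0.2654, 0.1924]
eef_rot: [0.956, 0.138, 0.038, 0.256]
contact_force: [-0.5, 0.5, -1.5]
opening: 0.347
finger_force: 30.0
```

```bash
python3 tgt.py
```

```text
up [-0.1428  0.4792  0.866 ] n [ 0.2474 -0.8299  0.5   ] x [ 0.9583  0.2857 -0.    ]
pos [0.5489 0.2654 0.1924] pre(110) [0.5446 0.2782 0.2213] final(43) [0.5542 0.2461 0.1632]
turn [-0.0009  0.0017  0.0031] to go final [  5.2115 -19.3345 -29.1346]
rel along x(n),e,up mm [-2.7679 -0.5293 78.2374] 0.3471817135214502 29.99364938121289 [-0.4732  0.5039 -1.5016] 8.8
```

step_arm([
  [0.7,-2.6,-3.1,0,0,0,0.75],
  [0.9,-2.9,-5.2,0,0,0,0.75],
  [0.9,-2.9,-5.2,0,0,0,0.75],
  [0,0,0,0,0,0,0.75],
  [0.9,-2.9,-5.2,0,0,0,0.75],
  [0.9,-2.9,-5.2,0,0,0,0.75],
  [0.9,-2.9,-5.2,0,0,0,0.75],
  [0,0,0,0,0,0,0.75],
  [0,0,0,0,0,0,0.75],
])

```text
clock: 9.7
tool_pos: [0.5541, 0.2482, 0.1631]
eef_rot: [0.956, 0.138, 0.038, 0.256]
contact_force: [0.3, 0.5, -2.3]
opening: 0.348
finger_force: 30.0
```

```bash
python3 tgt.py; python3 - <<'E'
from h import *
E=np.zeros((420,800,3),np.uint8)
im,d=r.snapshot("scene");E[:,:400]=cv2.resize(im[140:280,300:433],(400,420),interpolation=2)
im,d=r.snapshot("top");E[:,400:]=cv2.resize(im[140:266,130:250],(400,420),interpolation=2)
cv2.imwrite("pics/c4.png",E)
E
```

```text
up [-0.1428  0.4792  0.866 ] n [ 0.2474 -0.8299  0.5   ] x [ 0.9583  0.2857 -0.    ]
pos [0.5541 0.2482 0.1631] pre(110) [0.5446 0.2782 0.2213] final(43) [0.5542 0.2461 0.1632]
turn [-0.0006  0.0015  0.0032] to go final [ 0.1069 -2.0467  0.0964]
rel along x(n),e,up mm [-1.7732 -0.4823 43.9106] 0.348230709547319 29.993654815480113 [ 0.3173  0.4533 -2.2735] 9.7
```

View pics/c4.png

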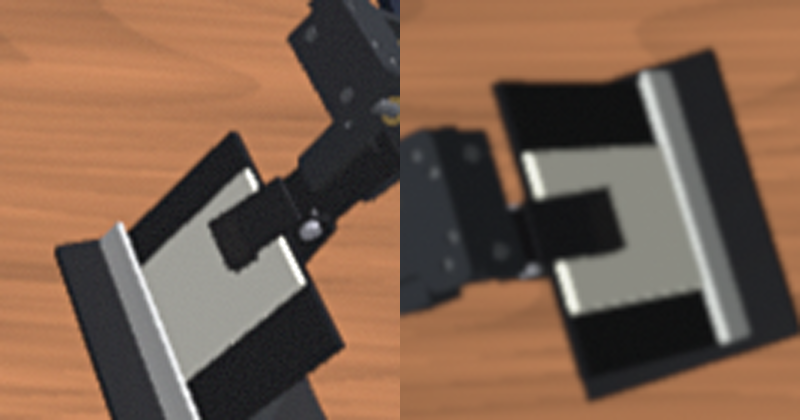

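The jaw straddles the plate's upper edge near its middle, from crop (240,240) down to the edge at (270,215), with no contact force. I open gradually.

step_arm([
  [0,0,0,0,0,0,0.64],
  [0,0,0,0,0,0,0.61],
  [0,0,0,0,0,0,0.58],
  [0,0,0,0,0,0,0.55],
  [0,0,0,0,0,0,0.52],
  [0,0,0,0,0,0,0.49],
  [0,0,0,0,0,0,0.46],
  [0,0,0,0,0,0,0.46],
])

```text
clock: 10.6
tool_pos: [0.554, 0.2483, 0.1633]
eef_rot: [0.956, 0.138, 0.038, 0.256]
contact_force: [0.0, 0.0, -1.2]
opening: 0.541
finger_force: 5.4
```

step_arm([
  [0,0,0,0,0,0,0.44],
  [0,0,0,0,0,0,0.42],
  [0,0,0,0,0,0,0.4],
  [0,0,0,0,0,0,0.38],
  [0,0,0,0,0,0,0.36],
  [0,0,0,0,0,0,0.36],
])

```text
clock: 11.2
tool_pos: [0.5542, 0.2476, 0.1634]
eef_rot: [0.956, 0.137, 0.038, 0.256]
contact_force: [0.5, -2.0, -1.3]
opening: 0.64
finger_force: 4.2
```

```bash
python3 tgt.py; python3 - <<'E'
from h import *
E=np.zeros((420,800,3),np.uint8)
im,d=r.snapshot("scene");E[:,:400]=cv2.resize(im[140:280,300:433],(400,420),interpolation=2)
im,d=r.snapshot("top");E[:,400:]=cv2.resize(im[140:266,130:250],(400,420),interpolation=2)
cv2.imwrite("pics/c5.png",E)
E
```

```text
up [-0.1428  0.4792  0.866 ] n [ 0.2474 -0.8299  0.5   ] x [ 0.9583  0.2857 -0.    ]
pos [0.5542 0.2476 0.1634] pre(110) [0.5446 0.2782 0.2213] final(43) [0.5542 0.2461 0.1632]
turn [0.0004 0.0017 0.0037] to go final [-0.0194 -1.4734 -0.169 ]
rel along x(n),e,up mm [-1.1335 -0.4395 43.8477] 0.6400078669851624 4.226188533939421 [ 0.4502 -2.0295 -1.3313] 11.2
```

View pics/c5.png

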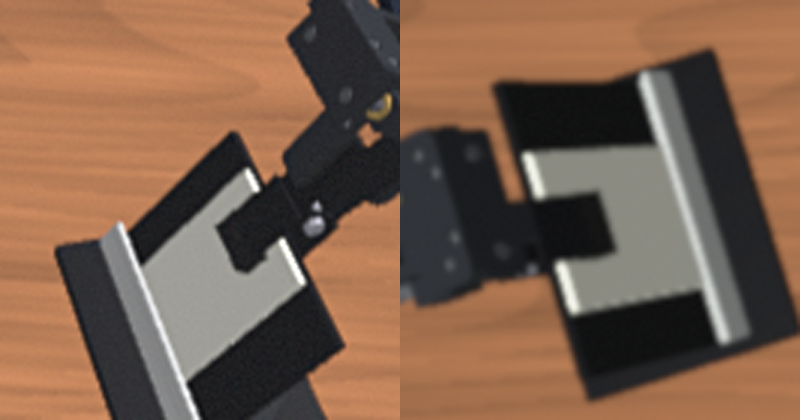

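The jaw is now closed on plate and board, and the plate has not moved. I open fully.

step_arm([
  [0,0,0,0,0,0,0.33],
  [0,0,0,0,0,0,0.3],
  [0,0,0,0,0,0,0.25],
  [0,0,0,0,0,0,0.2],
  [0,0,0,0,0,0,0.1],
  [0,0,0,0,0,0,0],
  [0,0,0,0,0,0,0],
  [0,0,0,0,0,0,0],
])

```text
clock: 12.1
tool_pos: [0.5541, 0.2484, 0.1633]
eef_rot: [0.956, 0.138, 0.038, 0.256]
contact_force: [0.5, -0.8, -0.2]
opening: 1.002
finger_force: 0.0
```

Free of contact. I retreat straight up the slope direction.

step_arm([
  [-1.4,4.8,8.7,0,0,0,0],
  [-1.4,4.8,8.7,0,0,0,0],
  [-2.1,7.2,13,0,0,0,0],
  [-2.1,7.2,13,0,0,0,0],
  [-2.1,7.2,13,0,0,0,0],
  [-2.8,9.6,17.3,0,0,0,0],
  [-2.8,9.6,17.3,0,0,0,0],
  [-2.8,9.6,17.3,0,0,0,0],
  [-2.8,9.6,17.3,0,0,0,0],
  [-10,25,20,0,0,0,0],
  [-10,25,20,0,0,0,0],
  [0,0,0,0,0,0,0],
  [0,0,0,0,0,0,0],
])

```text
clock: 13.4
tool_pos: [0.5135, 0.3686, 0.3295]
eef_rot: [0.956, 0.138, 0.038, 0.255]
contact_force: [0.2, -1.0, 0.3]
opening: 1.0
finger_force: 0.0
```

```bash
python3 - <<'E'
from h import *
np.set_printoptions(precision=1,suppress=True)
E=np.zeros((420,800,3),np.uint8)
im,d=r.snapshot("scene");ds=d;E[:,:400]=cv2.resize(im[140:280,240:433],(400,420),interpolation=2)
i1=im;im,d=r.snapshot("top");E[:,400:]=cv2.resize(im[120:316,130:330],(400,420),interpolation=2)
cv2.imwrite("pics/c6.png",E)
yaw=np.radians(-73.4);hx=np.array([np.cos(yaw),np.sin(yaw),0]);n=hx*.866+np.array([0,0,.5]);up=-.5*hx+np.array([0,0,.866]);e=np.cross(up,n)
O=np.array([.5603,.2255,.126]);B=np.array([n,e,up]).T
for nm,g,dd in(("top",im,d),("scene",i1,ds)):
    g=g.astype(int);q=(cloud(nm,dd)-O)@B*1000
    w=q[(g.min(-1)>85)&(abs(q[...,1])<60)&(q[...,2]<5)&(q[...,2]>-90)&(abs(q[...,0]-5)<8)];print(nm,"plate x",np.median(w[:,0]),np.percentile(w[:,1],[1,99]),np.percentile(w[:,2],99.5))
    k=q[(abs(q[...,1])<28)&(abs(q[...,0])<45)&(q[...,0]>10)&(q[...,2]>-60)&(q[...,2]<5)];print(" lower jaw: tip up",np.percentile(k[:,2],2),"e",np.percentile(k[:,1],[2,98]))
    k=q[(abs(q[...,1])<40)&(abs(q[...,0])<45)&(q[...,2]>8)&(q[...,2]<130)];print(" top up",np.percentile(k[:,2],99))
    for z in(60,70,80,88):
        s=k[abs(k[:,2]-z)<4];print(z,np.percentile(s[:,0],[1,99]))
print(r.get_state()["tool_pos"],r.get_state()["clock"])
E
```

```text
top plate x 6.500781504142752 [-46.1  43.3] 1.3853653744564327
 lower jaw: tip up -29.773549977910825 e [-18.9  16. ]
 top up 87.62169702800674
60 [-22.2  26.2]
70 [-23.7  27.8]
80 [-26.5  30.3]
88 [-30.   31.1]
scene plate x 7.893268422266855 [-44.2  45.7] -0.21567869754858907
 lower jaw: tip up -32.14395129856941 e [-17.7  18.1]
 top up 85.94278293062665
60 [-21.8  27.3]
70 [-23.8  30. ]
80 [-25.7  32.4]
88 [-27.3  32. ]
[0.5 0.4 0.3] 13.5
```

View pics/c6.png

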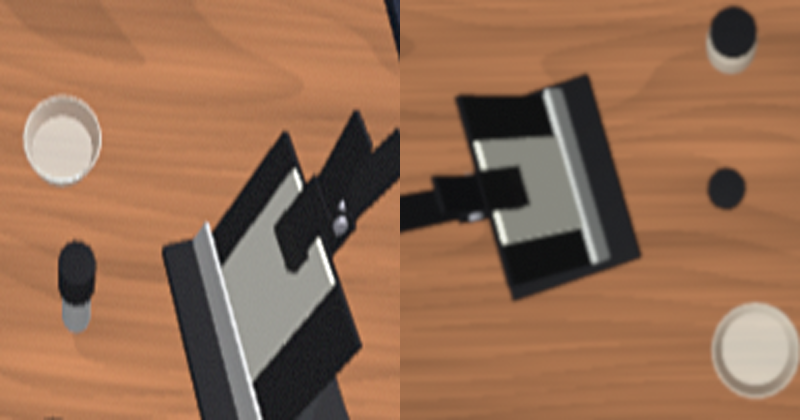

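The clamp sits centred on the plate edge, its jaw tip about 30 mm past the edge and its handle ends about 87 mm above it. The plate and the loose items in view are unmoved.

```bash
python3 -c "
from plant import r
print(r.finish_job())"
```

```text
the job is handed in; nothing more can be done
None
```

The large black clamp is off the rack and clipped over the middle of the plate's upper edge, with the pads about 12–30 mm past the edge; the plate stayed on its ledge, the eyepiece, jar and dish were not touched, and the job was handed in at about 13.5 s (no verdict was returned).

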